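Lean the weight-case lid against the desk divider

ROBOT

A 7-joint arm with a two-finger parallel gripper is mounted at the origin on the work surface. World frame = base frame: x ahead of the robot, y to its left, z up, the work surface at z = 0. Lengths are in m, angles in rad, forces in N, time in s.
With the tool pointing down it reaches from about 0.425 to 0.875 m from the base axis. Payload 4.7 kg.
Tool frame: the origin (TCP) lies at the very end of the fingers, on their centre line; the grasp point (between the pads) lies 19 mm behind it; z points along the fingers, y is the line along which they close (so a half turn about z gives the same grasp; the last joint's range is limited). The gripper opens to 87 mm and grips with 3 to 60 N. Pads are 19 mm wide; open, the fingers measure 117 mm over their backs; the gripper's body (75 mm by 190 mm) begins 51 mm behind the grasp point.
Start: joints at [1.347, 0.321, -0.07, 1.45, 0.023, 1.371, -0.057], TCP at [0.153, -0.632, 0.223] pointing down, gripper open.
Joint ranges: [-2.86, 2.86], [-0.3, 2.09], [-1.38, 1.24], [0.06, 2.45], [-1.56, 4.7], [0.09, 2.05], [-2.69, 2.69]. Speed limits (rad/s): [2.57, 2.57, 3.14, 3.14, 3.14, 3.14, 3.14].

INTERFACE

Orientations are given as a rotation vector (axis times angle).
In Python, from bench import ctrl gives the robot as it stands.
- The arm moves only by the shell command python3 -m jog 'ROWS' [FORCE]. ROWS is JSON, a list that holds one entry, the list of rows, each a list of 7 numbers: the shift along the tool's x, y, z in mm, then the turn, a rotation vector about the tool's x, y, z in degrees, then the finger opening in mm, from 0 to 87. A call has 1 to 10 rows; each row is the pose to reach, as a shift and turn from the pose commanded when the call began, along the tool's axes at that moment; what a row does not reach only later rows make up. A row lasts 1/10 s, in which the tool goes at most 50 mm and 8.59 degrees, less where a joint would pass 70% of its speed; a pose out of reach is approached as far as the arm can. A call with a gripper value outside its range is refused whole. The fingers move at their own pace and stop on an object; FORCE is the grip in N (left out, the last holds). Time passes only in rows, so rows that repeat a pose let the fingers close. It gives the time, the measured TCP pose, the force, the opening and the grip force at its end, in the units of the state.
- ctrl.get_state(): the state, without advancing time (a new reading comes with each control period).
- ctrl.get_image(name): name is "scene" or "top" or "wrist"; returns a dict with "image" (480x640x3 uint8, red, green, blue), "depth" (480x640 float32, m along the optical axis (not along the pixel's ray), 0 where there is no reading), "fov_y" (degrees; the focal length in pixels is half the picture's height over the tangent of half this angle, whatever the lens; pixels are square), "cx", "cy" (the principal point, pixels), "rvec" (rotation vector, rad) and "tvec" (3), from world to camera coordinates, as OpenCV has them. Camera axes: x right, y down, z forward; pixel columns grow to the right and rows downward; lengths in m; the calibration is good to about 2 mm. The wrist camera is an equidistant fisheye: a pixel r from the principal point sees the ray r / f radians off the axis. A picture is of the moment at which its call begins.
- ctrl.close_job(): hands the job in; it is judged then, once.
The state is a dict: "time": time; "joint_positions": joint angles; "qd": joint speeds; "joint_torque": joint torques, N m; "position": TCP position; "tool_rot": TCP orientation; "ft_force": force on the tool from outside, world axes, zero at the start; "torque": the same for the moment, N m; "grip_width": opening from 0.0 (shut) to 1.0 (fully open); "grip_force": force on a finger pad.
Only numpy, scipy, OpenCV 4.12 (cv2) and the standard library are available. Lean on these libraries where they do the work, as an engineer would, in place of code of your own. Each camera call takes 0.05 s, during which the arm holds its last target. There are 200 camera calls.

TASK

Open the case of test weights for work: lift off its long wooden lid and lean it end-up and square against the desk divider, its lower end on the bench behind the cable duct and drawn right up against it so that it cannot slide out, its upper end resting on the divider. Keep hold of it until it rests both on the bench and on the divider, and set it down gently. Leave the weight case, the scale, the meter and the beaker where they stand.

Things in the scene. Friction and masses are not known exactly. Their poses are not given: they have to be found in the camera images.
- lid_mid (a point): Centre of the case's loose lid: a hardwood board 200 mm long (its y), 64 mm wide (x), 12 mm thick (z, up at the start), 0.12 to 0.21 kg. It lies on the case's rim, centre 61 mm above the bench, overhanging the case 4 mm at each long edge, 2 mm at the ends: pinch it by the long edges. Beneath, at 60 mm either side of its middle, two battens 38 x 10 x 5 mm sit loosely (3 mm play) inside the case.
- lid_end_far (a point): Centre of the lid's end face at its +y end (100 mm from the lid's centre; mid-width, mid-thickness). Axes as the lid's. Either end may become the foot.
- lid_end_near (a point): Centre of the lid's other end face, at its -y end. Axes as the lid's.
- case: Loose wooden case holding steel test weights, 56 mm wide (x), 196 mm long (y), 55 mm high, 1.5 kg; origin at the centre of its underside. Its long axis points roughly towards the divider (within 35 degrees). It must stay where it is.
- divider: Fixed desk divider, the wall to lean on: 484 mm long (its x), 215 mm high. Origin on the bench at the middle of its flat front face; +y points into the panel. In front of it (-y), parallel, a grey cable duct is fixed to the bench: 332 mm long, 25 wide, 14 high, its middle within 40 mm of the divider's, its inner face 68 to 110 mm from the divider's face. The duct's place is not measured: feel it.
- scale: Blue kitchen-type dial scale with a round pan, 216 mm across and 187 mm high; origin at the centre of its underside. Bystander.
- beaker: Empty glass beaker, 72 mm across, 100 mm high; origin at the centre of its underside. Bystander.
- meter: Yellow hand-held meter lying flat, 75 x 145 x 42 mm; origin at the centre of its underside. Bystander.
Mind the look-alikes: they are no part of the job. Of the things that look like the part that bears lid_mid, the largest one is meant.

How it is judged:
By the outcome, as a careful person would: the job done as asked, in the order asked, and still so for the second after the job is handed in, with the robot touching nothing.
It also fails if it takes over 54 s, if anything falls off the work surface, if the arm or the gripper's body presses on something with over 40 N, if the wrist force passes 120 N, or if a joint passes its speed limit or range.

## Working session

There is one attempt and no reset: what is moved stays moved. The work goes in short steps, Python scripts to look and compute and a shell command to move; the robot and the scene stay as the last step left them, time stands still between calls to the robot, and variables do not carry over. Pictures are saved under pics/ and viewed, at most 10 in all, crops included, and the job is handed in when it is done.

```bash
ls; mkdir -p pics; cat > h.py <<'E'
import numpy as np, cv2
from scipy.spatial.transform import Rotation as R
from bench import ctrl
def grab(n,save=None):
    d=ctrl.get_image(n)
    if save: cv2.imwrite(save,cv2.cvtColor(d["image"],cv2.COLOR_RGB2BGR))
    return d
def cloud(d):
    h,w=d["depth"].shape; f=h/2/np.tan(np.radians(d["fov_y"]/2))
    u,v=np.meshgrid(np.arange(w),np.arange(h)); z=d["depth"]
    c=np.stack([(u-d["cx"])/f*z,(v-d["cy"])/f*z,z],-1)
    M=R.from_rotvec(np.ravel(d["rvec"])).as_matrix()
    p=(c-np.ravel(d["tvec"]))@M; p[z==0]=np.nan
    return p
E
python3 - <<'E'
from h import *
for n in("top","scene"):
    d=grab(n,f"pics/{n}0.png"); np.savez(f"{n}0.npz",**d)
    print(n,d["fov_y"],d["cx"],d["cy"],-R.from_rotvec(np.ravel(d["rvec"])).as_matrix().T@np.ravel(d["tvec"]))
s=ctrl.get_state();print(s)
E
```

```text
pics
top 57.031650360082416 321.43589170636363 247.60201216512502 [0.35551066 0.01066794 1.10294504]
scene 43.46302889925248 318.3519492679301 244.7754147275307 [ 1.34252728 -0.26341265  0.89976944]
{'time': 0.1, 'joint_positions': array([ 1.34711334,  0.32173982, -0.07009056,  1.4515578 ,  0.02259625,
        1.37080075, -0.05691767]), 'qd': array([-0.00026073, -0.00152427,  0.00143589, -0.00313349, -0.00209939,
        0.00163349, -0.00040876]), 'joint_torque': array([-2.36388851e-04, -4.92573166e+01, -4.05897880e-01, -3.13400567e+01,
       -6.41144835e-02,  3.93628108e-02,  1.08773379e-04]), 'position': array([ 0.15294663, -0.63123617,  0.2215744 ]), 'tool_rot': array([-3.11773045e+00, -3.72451920e-01,  4.57288296e-04]), 'ft_force': array([-0.24788108,  0.22502423, -0.90898395]), 'torque': array([-0.00695814,  0.01726408,  0.01072801]), 'grip_force': 0.0, 'grip_width': 1.0014719249014816}
```

View pics/top0.png

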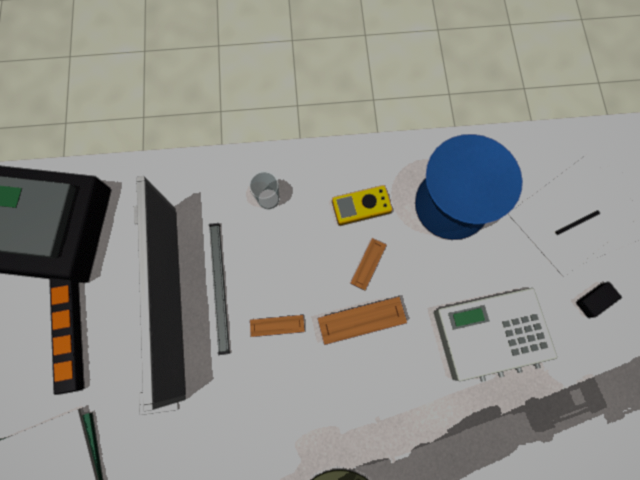

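View pics/scene0.png

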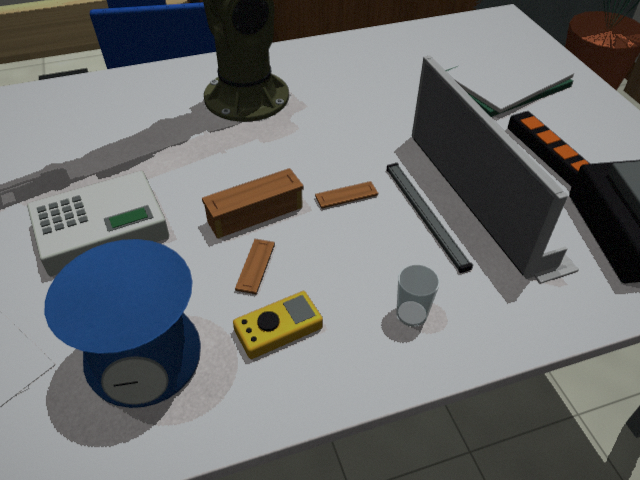

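The top view shows the case with its lid at (362,320), small look-alikes at (277,326) and (369,264), the duct at (220,288) and the divider's front face at about (165,290). The scene view confirms the same layout.

```bash
python3 - <<'E'
from h import *
d=dict(np.load("top0.npz")); im=d["image"]; p=cloud(d)
hsv=cv2.cvtColor(im,cv2.COLOR_RGB2HSV)
m=cv2.inRange(hsv,(5,100,60),(18,255,255))
n,l,st,c=cv2.connectedComponentsWithStats(m)
f=240/np.tan(np.radians(d["fov_y"]/2));M=R.from_rotvec(np.ravel(d["rvec"])).as_matrix();C=-M.T@np.ravel(d["tvec"])
def ray(u,v,z):
    r=M.T@np.array([(u-d["cx"])/f,(v-d["cy"])/f,1]);return C+r*(z-C[2])/r[2]
for i in range(1,n):
    if st[i,4]>300:
        q=p[l==i]; zt=np.nanpercentile(q[:,2],80)
        top=((l==i)&(np.abs(p[...,2]-zt)<.006)).astype(np.uint8)
        cn=max(cv2.findContours(top,0,2)[0],key=cv2.contourArea)
        b=np.array([ray(*x,zt) for x in cv2.boxPoints(cv2.minAreaRect(cn))])
        rc=cv2.minAreaRect((b[:,:2]*1000).astype(np.float32))
        print(c[i],zt,rc)
def blob(name,box,zlo,zhi):
    x0,y0,x1,y1=box;q=p[y0:y1,x0:x1].reshape(-1,3);q=q[(q[:,2]>zlo)&(q[:,2]<zhi)]
    rc=cv2.minAreaRect((q[:,:2]*1000).astype(np.float32));print(name,len(q),rc,q[:,2].max()); print(cv2.boxPoints(rc).round(0).tolist())
blob("duct",(200,215,240,365),.008,.03)
q=p[170:415,130:200].reshape(-1,3)
for a,b in((.02,.1),(.1,.19),(.2,.23)):
    blob(f"div{a}",(130,170,195,412),a,b)
# front face line fit: min y points per x bin, robust
s=dict(np.load("scene0.npz"));ps=cloud(s)
q=np.vstack([p[170:415,130:200].reshape(-1,3)]); q=q[(q[:,2]>.03)&(q[:,2]<.19)]
v=cv2.fitLine(q[:,:2].astype(np.float32),cv2.DIST_HUBER,0,.001,.001).ravel();print("face top",v,np.degrees(np.arctan2(v[1],v[0])))
q=ps[50:280,380:600].reshape(-1,3); q=q[(q[:,2]>.205)&(q[:,2]<.23)&(q[:,1]>.2)]
print("divtop scene",cv2.minAreaRect((q[:,:2]*1000).astype(np.float32)))
q=ps[160:275,380:480].reshape(-1,3); q=q[(q[:,2]>.009)&(q[:,2]<.03)]
print("duct scene",cv2.minAreaRect((q[:,:2]*1000).astype(np.float32)),q[:,2].max())
E
```

```text
[368.08354115 263.86658354] 0.01246234524058443 ((577.8259887695312, -127.30011749267578), (41.021854400634766, 130.26675415039062), 59.02674865722656)
[ 59.47222222 294.61419753] 0.04297922120103071 ((558.38330078125, 627.1451416015625), (52.14440155029297, 40.788917541503906), 3.129037857055664)
[361.6419064  319.93516531] 0.06803539272746803 ((435.0419616699219, -91.1620864868164), (63.46339416503906, 200.4909210205078), 9.837889671325684)
[ 60.63501484 319.36498516] 0.04305979043818264 ((498.9613952636719, 621.3024291992188), (52.197731018066406, 43.10463333129883), 7.386447906494141)
[276.89127973 325.34994337] 0.01219368702700043 ((443.43804931640625, 112.46353149414062), (40.100425720214844, 130.8817138671875), 0.5722833275794983)
[ 61.63456091 344.7082153 ] 0.043240584251668664 ((438.9681091308594, 615.2582397460938), (52.61614227294922, 42.98176193237305), 8.191132545471191)
[ 62.76010782 370.77358491] 0.0429212640995571 ((379.3996887207031, 609.0604248046875), (52.502197265625, 43.500370025634766), 7.425937652587891)
duct 1357 ((552.2399291992188, 251.74429321289062), (332.
[... 342 characters left out ...]
v0.1 3156 ((530.364013671875, 350.0858459472656), (483.1949768066406, 4.338861465454102), 2.5489253997802734) 0.18998885085789957
[[289.0, 342.0], [289.0, 337.0], [772.0, 359.0], [772.0, 363.0]]
div0.2 2611 ((530.157958984375, 358.591796875), (483.3892822265625, 20.249889373779297), 2.577040433883667) 0.21877806685704693
[[288.0, 358.0], [289.0, 338.0], [772.0, 359.0], [771.0, 380.0]]
face top [0.9989618  0.04555495 0.51627487 0.3493416 ] 2.6110103
divtop scene ((532.2807006835938, 358.6531982421875), (483.53985595703125, 22.897727966308594), 2.522984266281128)
duct scene ((550.4923095703125, 297.4779357910156), (338.0939025878906, 118.98739624023438), 2.6893115043640137) 0.02998253575726837
```

```bash
cat >> h.py <<'E'
LY=np.radians(9.84); LC=np.array([.435,-.091,.061])
DY=np.radians(2.55); n=np.array([-np.sin(DY),np.cos(DY),0]); dx=np.array([np.cos(DY),np.sin(DY),0]); Z=np.array([0,0,1.])
P0=np.array([.530,.350,0])
def tool(yaw,pitch):
    "tool y along yaw; tool z from down, pitched (deg) toward +n of that yaw"
    y=np.array([np.cos(yaw),np.sin(yaw),0]);f=np.array([-y[1],y[0],0]);a=np.radians(pitch)
    z=-np.cos(a)*Z+np.sin(a)*f
    return np.stack([np.cross(y,z),y,z],1)
def show(tag=""):
    s=ctrl.get_state();Rm=R.from_rotvec(s["tool_rot"]).as_matrix()
    print(tag,"t",round(s["time"],2),"p",(s["position"]*1e3).round(1),"F",s["ft_force"].round(1),"T",s["torque"].round(2),"w",round(s["grip_width"]*87,1),"gf",round(s["grip_force"],1),"q",s["joint_positions"].round(2))
    return s["position"],Rm
def rows(p,Rt):
    q,Rm=show()
    print("shift",(Rm.T@(p-q)*1e3).round(1),"turn",np.degrees(R.from_matrix(Rm.T@Rt).as_rotvec()).round(2))
def grasp(s,tilt,back):
    L=np.array([-np.sin(LY),np.cos(LY),0]);Rt=tool(LY,-tilt)
    return LC+s*L+(.019-back)*Rt[:,2],Rt
E
python3 - <<'E'
from h import *
p,Rt=grasp(.025,25,.12);print(p);rows(p,Rt)
E
```

```text
[ 0.4234329  -0.02431127  0.15253709]
 t 0.1 p [ 152.9 -631.2  221.6] F [-0.2  0.2 -0.9] T [-0.01  0.02  0.01] w 87.1 gf 0.0 q [ 1.35  0.32 -0.07  1.45  0.02  1.37 -0.06]
shift [ 405.8 -526.    69.9] turn [-18.87 -20.14 -84.72]
```

```bash
python3 -m jog '[[[100,-130,0,-3,-3,-20,87],[200,-260,0,-6,-6,-40,87],[300,-390,0,-9,-9,-60,87],[406,-526,10,-19,-20,-85,87],[406,-526,20,-19,-20,-85,87],[406,-526,30,-19,-20,-85,87],[406,-526,40,-19,-20,-85,87],[406,-526,50,-19,-20,-85,87],[406,-526,60,-19,-20,-85,87],[406,-526,60,-19,-20,-85,87]]]'
python3 - <<'E'
from h import *
p,Rt=grasp(.025,25,.12);rows(p,Rt)
E
```

```text
time: 1.1
position: [0.3319, -0.2482, 0.1999]
tool_rot: [2.128, 1.903, -0.335]
ft_force: [0.3, 0.9, -0.1]
grip_width: 0.997
grip_force: 0.0
 t 1.1 p [ 331.9 -248.2  199.9] F [ 0.3  0.9 -0.1] T [ 0.39 -0.12  0.02] w 86.8 gf 0.0 q [ 0.5  -0.3  -0.19  2.17  0.3   1.17  0.1 ]
shift [235.3  65.7 -32.9] turn [ -3.74  -4.45 -15.54]
```

```bash
python3 -m jog '[[[40,50,-20,0,0,-3,87],[80,90,-40,0,0,-6,87],[120,80,-33,-3,-4,-12,87],[160,70,-33,-4,-4,-15,87],[200,66,-33,-4,-4,-15.5,87],[235,66,-33,-4,-4.5,-15.5,87],[235,66,-33,-4,-4.5,-15.5,87],[235,66,-33,-4,-4.5,-15.5,87],[235,66,-33,-4,-4.5,-15.5,87]]]'
python3 - <<'E'
from h import *
p,Rt=grasp(.025,25,.12);rows(p,Rt)
E
```

```text
time: 2.0
position: [0.4239, -0.0257, 0.153]
tool_rot: [1.792, 2.124, -0.393]
ft_force: [0.8, -0.1, -0.5]
grip_width: 1.002
grip_force: 0.0
 t 2.0 p [423.9 -25.7 153. ] F [ 0.8 -0.1 -0.5] T [ 0.4   0.02 -0.03] w 87.2 gf 0.0 q [ 0.25 -0.09 -0.59  2.11  0.41  1.21 -0.34]
shift [ 1.5 -0.2 -0.2] turn [ 0.16 -0.01 -0.17]
```

```bash
python3 - <<'E'
from h import *
d=grab("wrist","pics/w1.png");np.savez("w1.npz",**d)
f=240/np.tan(np.radians(d["fov_y"]/2))
h,w=d["depth"].shape;u,v=np.meshgrid(np.arange(w),np.arange(h))
x=u-d["cx"];y=v-d["cy"];r=np.hypot(x,y)+1e-9;th=r/f
z=d["depth"];c=np.stack([np.tan(th)*x/r*z,np.tan(th)*y/r*z,z],-1)
M=R.from_rotvec(np.ravel(d["rvec"])).as_matrix();p=(c-np.ravel(d["tvec"]))@M
hsv=cv2.cvtColor(d["image"],cv2.COLOR_RGB2HSV)
m=(cv2.inRange(hsv,(5,80,40),(18,255,255))>0)&(np.abs(p[...,2]-.067)<.006)&(z>0)
q=p[m];print(len(q),np.median(q[:,2]));rc=cv2.minAreaRect((q[:,:2]*1e3).astype(np.float32));print(rc)
E
```

```text
14723 0.06759511268978302
((435.9067687988281, -89.51393127441406), (63.354103088378906, 200.4860076904297), 9.52016544342041)
```

View pics/w1.png

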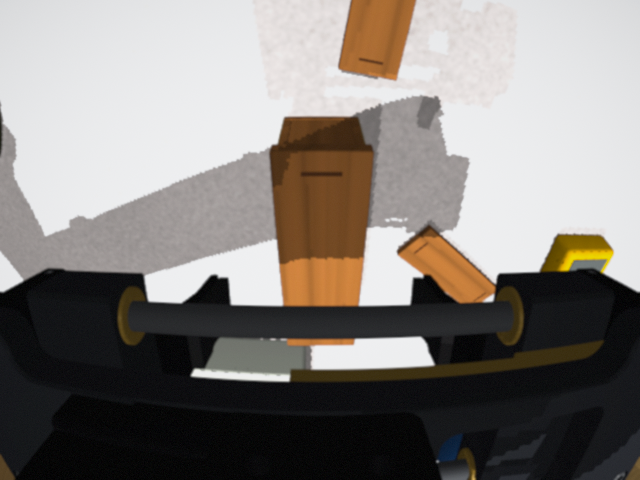

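The wrist view shows the lid centred (columns 272–372) between the fingers (220, 420), which agrees with the top-camera fix. Descending.

```bash
python3 -m jog '[[[1,0,30,0,0,-0.2,87],[1,0,60,0,0,-0.2,87],[1,0,85,0,0,-0.2,87],[1,0,105,0,0,-0.2,87],[1,0,120,0,0,-0.2,87],[1,0,120,0,0,-0.2,87],[1,0,120,0,0,-0.2,87]]]'
python3 - <<'E'
from h import *
LY=np.radians(9.7)
p,Rt=grasp(.025,25,0);rows(p+np.array([.0005,.0007,0]),Rt)
E
```

```text
time: 2.75
position: [0.4333, -0.0737, 0.0441]
tool_rot: [1.788, 2.128, -0.392]
ft_force: [-0.6, 0.7, 0.3]
grip_width: 1.005
grip_force: 0.0
 t 2.75 p [433.3 -73.7  44.1] F [-0.6  0.7  0.3] T [ 0.51 -0.07 -0.04] w 87.4 gf 0.0 q [ 0.28  0.08 -0.55  2.22  0.59  0.98 -0.46]
shift [ 0.4 -0.6  0.2] turn [ 0.22 -0.03  0.06]
```

Well placed; closing on the lid in steps, with 35 N.

```bash
python3 -m jog '[[[0,0,0,0,0,0,72],[0,0,0,0,0,0,68],[0,0,0,0,0,0,66],[0,0,0,0,0,0,64],[0,0,0,0,0,0,62],[0,0,0,0,0,0,55],[0,0,0,0,0,0,55],[0,0,0,0,0,0,55],[0,0,0,0,0,0,55]]]' 35
python3 - <<'E'
from h import *
show()
p,Rm=ctrl.get_state()["position"],R.from_rotvec(ctrl.get_state()["tool_rot"]).as_matrix()
print("up 130 in tool",(Rm.T@[0,0,130]).round(1))
E
```

```text
time: 3.65
position: [0.4331, -0.0734, 0.0439]
tool_rot: [1.786, 2.129, -0.393]
ft_force: [-1.3, 1.8, 3.6]
grip_width: 0.728
grip_force: 35.0
 t 3.65 p [433.1 -73.4  43.9] F [-1.3  1.8  3.6] T [ 0.35  0.17 -0.11] w 63.3 gf 35.0 q [ 0.28  0.08 -0.55  2.22  0.59  0.98 -0.46]
up 130 in tool [ -54.9    0.4 -117.8]
```

```bash
python3 -m jog '[[[-2,0,-4,0,0,0,55],[-6,0,-13,0,0,0,55],[-13,0,-27,0,0,0,55],[-23,0,-50,0,0,0,55],[-34,0,-73,0,0,0,55],[-46,0,-99,0,0,0,55],[-58,0,-125,0,0,0,55],[-68,0,-145,0,0,0,55],[-68,0,-145,0,0,0,55]]]'
cat >> h.py <<'E'
def lean(theta,foot,h,al,s=.025,slip=0):
    "tool pose with lid at theta deg from vertical; foot = gap from divider of outer bottom corner, h height of lowest corner, al = position along divider"
    t=np.radians(theta);u=np.sin(t)*n+np.cos(t)*Z;m=-np.cos(t)*n+np.sin(t)*Z  # lid up-axis, outer normal
    out=P0+al*dx-foot*n                                                     # outer bottom corner, horizontal
    c=out-.006*m+(.1+s)*u; c[2]=h+(.1+s)*np.cos(t)+.006*np.sin(t)
    Rt=tool(DY,90-theta-25-slip)
    return c+.019*Rt[:,2],Rt
E
python3 - <<'E'
from h import *
d=grab("scene","pics/s2.png")
for a in((18,.12,.12,-.03),):
    p,Rt=lean(*a);print(p,Rt[:,2]);rows(p,Rt)
E
```

```text
time: 4.55
position: [0.4345, -0.0738, 0.2074]
tool_rot: [1.785, 2.125, -0.387]
ft_force: [0.1, -0.2, -1.5]
grip_width: 0.734
grip_force: 35.0
[0.50277796 0.28695561 0.2277782 ] [-0.03253881  0.7306295  -0.68199836]
 t 4.6 p [433.3 -73.8 205.2] F [-0.9  0.1 -2.4] T [ 0.68  0.03 -0.  ] w 63.7 gf 35.0 q [ 0.32 -0.16 -0.52  2.05  0.38  1.25 -0.15]
shift [ 301.9  131.2 -164.8] turn [-1.18 71.86  7.9 ]
```

View pics/s2.png

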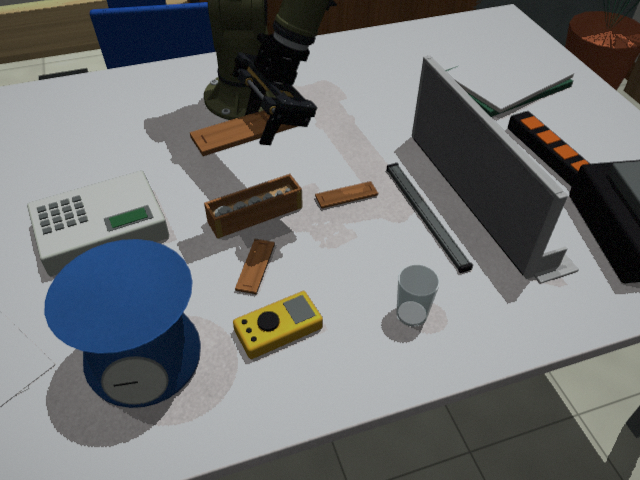

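The scene view shows the lid in the gripper (240,130) and the open case unmoved at (253,205). Now tilting while carrying it towards the divider.

```bash
python3 -m jog '[[[20,13,-17,0,5,0.8,55],[50,26,-33,0,12,1.6,55],[82,39,-50,0,20,2.4,55],[115,52,-66,-0.5,28,3.2,55],[148,66,-83,-0.5,36,4,55],[181,79,-99,-1,44,4.8,55],[214,92,-115,-1,52,5.6,55],[247,105,-132,-1,60,6.4,55],[280,120,-150,-1,67,7.2,55],[302,131,-165,-1.2,72,7.9,55]]]'
python3 - <<'E'
from h import *
p,Rt=lean(18,.12,.12,-.03);rows(p,Rt)
E
```

```text
time: 5.6
position: [0.5008, 0.2877, 0.2236]
tool_rot: [-1.691, -1.76, -0.732]
ft_force: [-0.1, 0.7, -2.0]
grip_width: 0.728
grip_force: 35.0
 t 5.6 p [500.8 287.7 223.6] F [-0.1  0.7 -2. ] T [-1.16 -0.1   0.02] w 63.3 gf 35.0 q [ 0.32  0.15 -0.44  1.91 -0.84  1.19  0.3 ]
shift [ 2.5  1.9 -3.4] turn [-0.28 -0.34 -0.39]
```

```bash
cat >> h.py <<'E'
def lidfit(name="scene",box=None,save=None):
    d=grab(name,save);p=cloud(d);hsv=cv2.cvtColor(d["image"],cv2.COLOR_RGB2HSV)
    m=(cv2.inRange(hsv,(5,80,30),(18,255,255))>0)&(p[...,2]>.02 if box is None else p[...,2]>box)&(p[...,1]>.15)&(p[...,1]<.4)
    k,l,st,c=cv2.connectedComponentsWithStats(m.astype(np.uint8));i=1+np.argmax(st[1:,4]);q=p[l==i]
    nd=(q-P0)@n;al=(q-P0)@dx
    for a,b in((0,.03),(.03,.06),(.06,.09),(.09,.12),(.12,.15),(.15,.18),(.18,.21),(.21,.25),(.25,.29),(.29,.35)):
        s=(q[:,2]>=a)&(q[:,2]<b)
        if s.sum()>20: print(a,s.sum(),"n",(np.percentile(nd[s],[2,50,98])*1e3).round(1),"al",(np.percentile(al[s],[2,50,98])*1e3).round(1))
    print("z",(np.percentile(q[:,2],[1,99])*1e3).round(1))
    return d,q
E
python3 - <<'E'
from h import *
d,q=lidfit(save="pics/s3.png")
E
```

```text
0.12 329 n [-117.5 -111.7  -99.4] al [-63.8 -26.5  -0.3]
0.15 375 n [-108.8 -102.3  -93. ] al [-62.8 -25.3   1.1]
0.18 109 n [-100.6  -93.7  -78.6] al [-49.2  -2.9   0.9]
z [120.2 204.4]
```

View pics/s3.png

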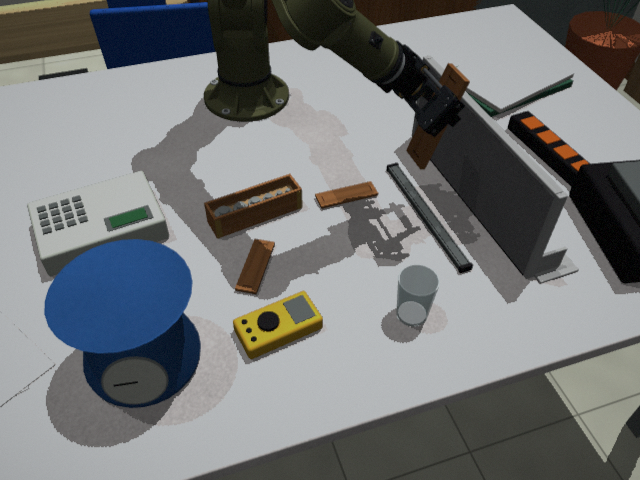

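The lid is upright in the gripper (450,115), tilted about 17–18° with its foot at about 119 mm. The duct's end is at (390,168). Next is lowering into the gap.

```bash
python3 - <<'E'
from h import *
for a in((18,.080,.12,-.03),(18,.080,.012,-.03)):
    p,Rt=lean(*a);rows(p,Rt)
E
```

```text
t 5.65 p [500.  290.1 223. ] F [-0.5  2.  -3.3] T [-1.08 -0.11 -0.04] w 63.3 gf 35.0 q [ 0.32  0.16 -0.44  1.91 -0.84  1.19  0.3 ]
shift [28.3  2.6 23.9] turn [-0.44 -0.59 -0.44]
 t 5.65 p [500.  290.1 223. ] F [-0.5  2.  -3.3] T [-1.08 -0.11 -0.04] w 63.3 gf 35.0 q [ 0.32  0.16 -0.44  1.91 -0.84  1.19  0.3 ]
shift [-51.4   3.7  96.7] turn [-0.44 -0.59 -0.44]
```

```bash
python3 -m jog '[[[14,1,12,-0.4,-0.6,-0.4,55],[28,2.5,24,-0.4,-0.6,-0.4,55],[18,2.7,33,-0.4,-0.6,-0.4,55],[4,3,46,-0.4,-0.6,-0.4,55],[-12,3.2,60,-0.4,-0.6,-0.4,55],[-28,3.4,75,-0.4,-0.6,-0.4,55],[-42,3.6,88,-0.4,-0.6,-0.4,55],[-51.4,3.7,96.7,-0.4,-0.6,-0.4,55],[-51.4,3.7,96.7,-0.4,-0.6,-0.4,55]]]'
python3 - <<'E'
from h import *
p,Rt=lean(18,.080,.0,-.03);rows(p,Rt)
print((Rt.T@[0,0,-1]).round(3),(Rt.T@-n).round(3))
E
```

```text
time: 6.55
position: [0.502, 0.3224, 0.1203]
tool_rot: [-1.698, -1.777, -0.732]
ft_force: [-0.7, 0.4, -1.4]
grip_width: 0.733
grip_force: 35.0
 t 6.55 p [502.  322.4 120.3] F [-0.7  0.4 -1.4] T [-1.1  -0.17 -0.03] w 63.7 gf 35.0 q [ 0.26  0.3  -0.47  1.99 -0.86  0.96  0.4 ]
shift [-5.9 -0.9 11.9] turn [0.1 0.5 0.1]
[-0.731  0.     0.682] [-0.682  0.    -0.731]
```

```bash
python3 -m jog '[[[1.5,-0.4,1.5,0,0.2,0,55],[2.8,-0.8,2.9,0,0.5,0,55],[-0.8,-0.9,6.3,0,0.5,0,55],[-3.9,-0.9,9.1,0,0.5,0,55],[-3.9,-0.9,9.1,0,0.5,0,55]]]'
for i in 1; do python3 -m jog '[[[-0.7,0,0.7,0,0,0,55],[-0.7,0,0.7,0,0,0,55]]]'; done
python3 - <<'E'
from h import *
p,Rt=lean(18,.080,.0,-.03);rows(p,Rt)
E
```

```text
time: 7.05
position: [0.5023, 0.3267, 0.1131]
tool_rot: [-1.692, -1.773, -0.742]
ft_force: [-0.3, 0.8, -1.8]
grip_width: 0.73
grip_force: 35.0
time: 7.25
position: [0.5026, 0.3269, 0.1127]
tool_rot: [-1.691, -1.774, -0.743]
ft_force: [-0.5, -0.3, -1.7]
grip_width: 0.732
grip_force: 35.0
 t 7.25 p [502.6 326.9 112.7] F [-0.5 -0.3 -1.7] T [-1.06 -0.15 -0.03] w 63.7 gf 35.0 q [ 0.26  0.32 -0.48  1.99 -0.87  0.94  0.43]
shift [-3.6 -1.7  3.4] turn [ 0.27 -0.04  0.28]
```

Down another few mm in 1 mm steps, watching Fz.

```bash
python3 -m jog '[[[-0.7,0,0.7,0,0,0,55],[-1.4,0,1.4,0,0,0,55],[-1.4,0,1.4,0,0,0,55]]]' | egrep 'pos|ft'
python3 -m jog '[[[-0.7,0,0.7,0,0,0,55],[-0.7,0,0.7,0,0,0,55]]]' | egrep 'pos|ft'
python3 -m jog '[[[-0.7,0,0.7,0,0,0,55],[-0.7,0,0.7,0,0,0,55]]]'| egrep 'pos|ft'
python3 -m jog '[[[-0.7,0,0.7,0,0,0,55],[-0.7,0,0.7,0,0,0,55]]]'| egrep 'pos|ft'
```

```text
position: [0.5025, 0.327, 0.1106]
ft_force: [-0.5, -0.5, -2.0]
position: [0.5025, 0.327, 0.1096]
ft_force: [-0.2, -0.6, -2.4]
position: [0.5025, 0.327, 0.1086]
ft_force: [-0.3, -0.7, -1.0]
position: [0.5027, 0.3275, 0.1082]
ft_force: [0.1, 0.9, 0.4]
```

```bash
python3 -m jog '[[[-0.7,0,0.7,0,0,0,55],[-0.7,0,0.7,0,0,0,55]]]' | egrep 'pos|ft'
python3 -m jog '[[[-0.7,0,0.7,0,0,0,55],[-0.7,0,0.7,0,0,0,55]]]' | egrep 'pos|ft'
```

```text
position: [0.5026, 0.3281, 0.1079]
ft_force: [-1.6, 1.4, 5.2]
position: [0.5026, 0.3287, 0.1076]
ft_force: [-2.2, 0.7, 7.0]
```

```bash
python3 -m jog '[[[1.1,0,-1,0,0,0,55],[2.4,0,-2.3,0,0,0,55],[1.1,0,-3.7,0,0,0,55],[-0.3,0,-5.2,0,0,0,55],[-0.3,0,-5.2,0,0,0,55]]]' | egrep 'pos|ft'
python3 -m jog '[[[-0.7,0,-0.7,0,0,0,55],[-0.7,0,-0.7,0,0,0,55]]]' | egrep 'pos|ft'
python3 -m jog '[[[-0.7,0,-0.7,0,0,0,55],[-0.7,0,-0.7,0,0,0,55]]]' | egrep 'pos|ft'
python3 - <<'E'
from h import *
p,Rt=lean(18,.087,.0005,-.03);rows(p,Rt)
E
```

```text
position: [0.5029, 0.3222, 0.1084]
ft_force: [1.1, 0.3, -1.6]
position: [0.5028, 0.3219, 0.1088]
ft_force: [-0.9, 0.4, -0.9]
position: [0.5029, 0.3211, 0.109]
ft_force: [-0.1, 0.6, -1.8]
 t 9.45 p [502.9 321.1 109. ] F [-0.1  0.6 -1.8] T [-1.18 -0.2   0.  ] w 63.7 gf 35.0 q [ 0.27  0.32 -0.47  2.   -0.87  0.94  0.44]
shift [-1.2 -1.6 -0.3] turn [ 0.28 -0.03  0.28]
```

```bash
for i in 1; do python3 -m jog '[[[-0.7,0,-0.7,0.1,0,0.1,55],[-0.7,0,-0.7,0.3,0,0.3,55]]]' | egrep 'pos|ft'
python3 -m jog '[[[-0.7,0,-0.7,0,0,0,55],[-0.7,0,-0.7,0,0,0,55]]]' | egrep 'pos|ft'
python3 -m jog '[[[-0.7,0,-0.7,0,0,0,55],[-0.7,0,-0.7,0,0,0,55]]]' | egrep 'pos|ft'
python3 -m jog '[[[-0.7,0,-0.7,0,0,0,55],[-0.7,0,-0.7,0,0,0,55]]]' | egrep 'pos|ft'; done
```

```text
position: [0.5029, 0.3202, 0.1091]
ft_force: [0.1, 1.7, -2.3]
position: [0.5029, 0.3195, 0.1092]
ft_force: [-0.1, 0.9, -2.1]
position: [0.5029, 0.3187, 0.1093]
ft_force: [-0.1, 2.0, -0.3]
position: [0.5029, 0.3176, 0.1092]
ft_force: [-0.1, 3.2, 0.2]
```

```bash
for i in 1; do python3 -m jog '[[[-0.7,0,-0.7,0,0,0,55],[-0.7,0,-0.7,0,0,0,55]]]' | egrep 'pos|ft'
python3 -m jog '[[[-0.7,0,-0.7,0,0,0,55],[-0.7,0,-0.7,0,0,0,55]]]' | egrep 'pos|ft'; done
python3 - <<'E'
from h import *
p,Rt=show()
for th in (18,20,22,24):
    q,Rt2=lean(th,.0885,0,-.03);print(th,(q*1e3).round(1),"top gap",88.5-12*np.cos(np.radians(th))-200*np.sin(np.radians(th)))
    rows(q,Rt2)
lidfit(box=.005)
E
```

```text
position: [0.5029, 0.3167, 0.1093]
ft_force: [-0.6, 3.3, 1.4]
position: [0.503, 0.3158, 0.1095]
ft_force: [-1.5, 3.2, 3.7]
 t 10.65 p [503.  315.8 109.5] F [-1.5  3.2  3.7] T [0.49 0.21 0.21] w 63.4 gf 35.0 q [ 0.28  0.32 -0.47  1.99 -0.86  0.96  0.44]
18 [501.4 318.4 107.8] top gap 15.28392292946868
 t 10.65 p [503.  315.8 109.5] F [-1.5  3.2  3.7] T [0.49 0.21 0.21] w 63.4 gf 35.0 q [ 0.28  0.32 -0.47  1.99 -0.86  0.96  0.44]
shift [ 0.6 -1.5  3.1] turn [-0.06 -0.11 -0.  ]
20 [501.2 322.  106.1] top gap 8.819659885435357
 t 10.65 p [503.  315.8 109.5] F [-1.5  3.2  3.7] T [0.49 0.21 0.21] w 63.4 gf 35.0 q [ 0.28  0.32 -0.47  1.99 -0.86  0.96  0.44]
shift [ 1.8 -1.5  6.9] turn [-0.06 -2.11 -0.  ]
22 [501.1 325.5 104.2] top gap 2.4524750620161484
 t 10.65 p [503.  315.8 109.5] F [-1.5  3.2  3.7] T [0.49 0.21 0.21] w 63.4 gf 35.0 q [ 0.28  0.32 -0.47  1.99 -0.86  0.96  0.44]
shift [ 2.8 -1.5 10.7] turn [-0.06 -4.11 -0.  ]
24 [500.9 329.  102.3] top gap -3.8098741068712485
 t 10.65 p [503.  315.8 109.5] F [-1.5  3.2  3.7] T [0.49 0.21 0.21] w 63.4 gf 35.0 q [ 0.28  0.32 -0.47  1.99 -0.86  0.96  0.44]
shift [ 3.7 -1.4 14.6] turn [-0.06 -6.11  0.  ]
0.15 249 n [-42.8 -37.6 -23. ] al [-59.2 -25.4   4.7]
0.18 301 n [-63.9 -32.3 -21.7] al [-59.  -22.9   7.5]
z [156.4 197.7]
```

```bash
python3 -m jog '[[[0.4,0,2,0,-0.6,0,55],[0.6,0,4,0,-1.4,0,55],[0.8,0,5.8,0,-2.1,0,55],[0.8,0,5.8,0,-2.1,0,55]]]' | egrep 'pos|ft|grip'
python3 -m jog '[[[0.5,0,1.9,0,-1,0,55],[1,0,3.8,0,-2,0,55],[1,0,3.8,0,-2,0,55]]]' | egrep 'pos|ft|grip'
python3 - <<'E'
from h import *
for th in (22,23,24):
    q,Rt2=lean(th,.0895,0,-.03);rows(q,Rt2)
lidfit("top",box=.1,save="pics/t4.png")
E
```

```text
position: [0.5027, 0.3217, 0.1071]
ft_force: [-2.6, 3.0, 8.0]
grip_width: 0.731
grip_force: 35.0
position: [0.5029, 0.3253, 0.1054]
ft_force: [-1.9, 3.3, 9.0]
grip_width: 0.727
grip_force: 35.0
 t 11.4 p [502.9 325.3 105.4] F [-1.9  3.3  9. ] T [1.05 0.39 0.21] w 63.3 gf 35.0 q [ 0.22  0.3  -0.46  1.98 -0.8   0.92  0.34]
shift [-1.2 -1.8  0.4] turn [-0.04 -0.03  0.13]
 t 11.4 p [502.9 325.3 105.4] F [-1.9  3.3  9. ] T [1.05 0.39 0.21] w 63.3 gf 35.0 q [ 0.22  0.3  -0.46  1.98 -0.8   0.92  0.34]
shift [-0.6 -1.8  2.3] turn [-0.04 -1.03  0.13]
 t 11.4 p [502.9 325.3 105.4] F [-1.9  3.3  9. ] T [1.05 0.39 0.21] w 63.3 gf 35.0 q [ 0.22  0.3  -0.46  1.98 -0.8   0.92  0.34]
shift [-0.1 -1.8  4.1] turn [-0.04 -2.03  0.13]
0.12 174 n [-37.9 -34.  -27.4] al [-61.  -30.3   3.8]
0.15 329 n [-31.5 -24.4   0.2] al [-61.1 -29.4   1.7]
0.18 249 n [-19.9 -14.6  -5.4] al [-60.3 -30.3   0.8]
z [131.2 191.7]
```

```bash
python3 -m jog '[[[0.9,0,0.4,0,-0.5,0,55],[1.2,0,1.3,0,-1,0,55],[1.2,0,1.3,0,-1,0,55]]]' | egrep 'pos|ft'
python3 -m jog '[[[0.3,0,0.9,0,-0.5,0,55],[0.6,0,1.7,0,-1,0,55],[0.6,0,1.7,0,-1,0,55]]]' | egrep 'pos|ft'
python3 -m jog '[[[0.3,0,0.9,0,-0.5,0,55],[0.6,0,1.7,0,-1,0,55],[0.6,0,1.7,0,-1,0,55]]]' | egrep 'pos|ft'
python3 - <<'E'
from h import *
show();lidfit("top",box=.1)
E
```

```text
position: [0.5029, 0.3264, 0.1047]
ft_force: [-1.8, 3.0, 6.2]
position: [0.5029, 0.3276, 0.104]
ft_force: [-2.1, 2.0, 8.2]
position: [0.503, 0.3275, 0.1035]
ft_force: [-7.3, -6.7, 15.9]
 t 12.35 p [503.  327.5 103.5] F [-7.3 -6.7 15.9] T [0.59 1.28 0.95] w 63.9 gf 35.0 q [ 0.18  0.29 -0.45  1.97 -0.74  0.9   0.26]
0.12 127 n [-32.7 -29.4 -24.5] al [-60.4 -29.6   0.6]
0.15 337 n [-27.1 -20.4 -10.9] al [-60.7 -30.8   1.9]
0.18 246 n [-15.2  -8.8   0.3] al [-60.1 -28.8   1.3]
z [134.8 189.7]
```

```bash
python3 -m jog '[[[0.5,0,-0.9,0,0,0,55],[1,0,-1.8,0,0,0,55],[1,0,-1.8,0,0,0,55]]]' | egrep 'pos|ft'
python3 - <<'E'
from h import *
p,Rm=show();print("tool yaw",np.degrees(np.arctan2(Rm[1,1],Rm[0,1])),"roll",np.degrees(np.arcsin(Rm[2,1])),"pitch",np.degrees(np.arccos(-Rm[2,2])))
for nm in("top","scene"):
    d=grab(nm);P=cloud(d);hsv=cv2.cvtColor(d["image"],cv2.COLOR_RGB2HSV)
    nd=(P-P0)@n;al=(P-P0)@dx;z=P[...,2]
    m=(cv2.inRange(hsv,(5,80,30),(18,255,255))>0)&(z>.13)&(z<.178)&(nd>-.06)&(nd<0)&(abs(al+.03)<.03)
    A=np.c_[al[m],z[m],np.ones(m.sum())];k=np.ones(len(A),bool)
    for _ in range(6):
        c=np.linalg.lstsq(A[k],nd[m][k],rcond=None)[0];r=nd[m]-A@c;k=abs(r)<.004
    print(nm,m.sum(),k.sum(),"yaw rel div",np.degrees(np.arctan(c[0])),"lean",np.degrees(np.arctan(c[1])),"n@z=0",c[2]*1e3-30e0*c[0], "rms",r[k].std())
    # side edges: al vs height
E
```

```text
position: [0.5031, 0.3273, 0.1037]
ft_force: [-2.8, -1.2, 5.1]
 t 12.7 p [503.1 327.3 103.7] F [-2.8 -1.2  5.1] T [0.03 0.22 0.26] w 63.9 gf 35.0 q [ 0.18  0.29 -0.45  1.97 -0.74  0.9   0.26]
tool yaw 2.5198677730504673 roll 0.013756183661500417 pitch 39.8990117631978
top 392 391 yaw rel div 0.14216851101881656 lean 21.999103797053202 n@z=0 -87.36547379696094 rms 0.0012158557713658016
scene 219 210 yaw rel div 0.5722912457156705 lean 22.485504968161006 n@z=0 -88.1112933211452 rms 0.0016019597209679473
```

```bash
python3 -m jog '[[[0.4,0,-0.4,0,0,0,55],[0.7,0,-0.6,0,0,0,55],[0.7,0,-0.6,0,0,0,55]]]' 20| egrep 'pos|ft|grip'
python3 -m jog '[[[0,0,0,0,0,0,55],[0,0,0,0,0,0,55]]]' 5| egrep 'pos|ft|grip'
```

```text
position: [0.503, 0.3273, 0.1038]
ft_force: [-0.1, -0.5, -0.6]
grip_width: 0.734
grip_force: 20.0
position: [0.5028, 0.3273, 0.1039]
ft_force: [0.8, -1.0, -1.3]
grip_width: 0.735
grip_force: 5.0
```

```bash
python3 -m jog '[[[0,0,0,0,0,0,65],[0,0,0,0,0,0,67],[0,0,0,0,0,0,72],[0,0,0,0,0,0,80],[0,0,0,0,0,0,86],[0,0,0,0,0,0,86],[0,0,0,0,0,0,86]]]' | egrep 'pos|ft|grip'
python3 - <<'E'
from h import *
lidfit("top",box=.02)
d=grab("wrist","pics/w5.png");np.savez("w5.npz",**d)
E
```

```text
position: [0.5025, 0.3281, 0.1045]
ft_force: [-0.2, -0.1, -0.5]
grip_width: 0.977
grip_force: 0.0
0.12 133 n [-32.2 -29.2 -12.3] al [-61.7 -32.1   1.1]
0.15 327 n [-27.2 -20.2  -0.1] al [-61.5 -31.7   1.4]
0.18 242 n [-15.2  -9.2   0.3] al [-60.9 -30.5   0.7]
z [136.5 189.9]
```

View pics/w5.png

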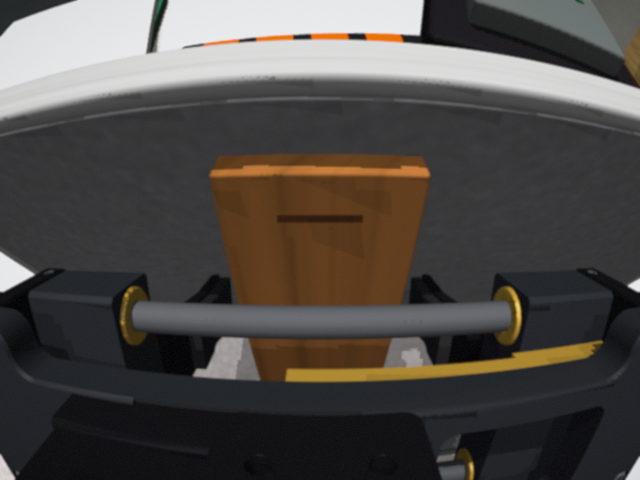

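The wrist view shows the lid leaning squarely on the divider (top edge 212–428 at row 160), with open fingers clear on both sides. Retreating straight back along the tool axis.

```bash
python3 -m jog '[[[0,0,-5,0,0,0,86],[0,0,-15,0,0,0,86],[0,0,-30,0,0,0,86],[0,0,-55,0,0,0,86],[0,0,-85,0,0,0,86],[0,0,-120,0,0,0,86],[0,0,-150,0,0,0,86],[0,0,-150,0,0,0,86]]]' | egrep 'pos|ft|grip'
python3 - <<'E'
from h import *
d,q=lidfit("scene",box=.006)
d=grab("wrist");im=cv2.cvtColor(d["image"],cv2.COLOR_RGB2BGR);cv2.imwrite("pics/w6.png",im)
f=240/np.tan(np.radians(d["fov_y"]/2))
h,w=d["depth"].shape;u,v=np.meshgrid(np.arange(w),np.arange(h))
x=u-d["cx"];y=v-d["cy"];r=np.hypot(x,y)+1e-9;th=r/f
z=d["depth"];c=np.stack([np.tan(th)*x/r*z,np.tan(th)*y/r*z,z],-1)
M=R.from_rotvec(np.ravel(d["rvec"])).as_matrix();p=(c-np.ravel(d["tvec"]))@M
nd=(p-P0)@n*1e3;al=(p-P0)@dx*1e3;Zz=p[...,2]*1e3
for a in(-55,-30,-5):
    for lo,hi in((6,12),(12,15),(15,30),(30,50),(70,90),(100,120),(150,180)):
        m=(abs(al-a)<5)&(Zz>lo)&(Zz<hi)&(nd>-115)&(nd<3)&(z>0)
        if m.sum()>3: print(a,(lo,hi),m.sum(),np.percentile(nd[m],[2,50,98]).round(1))
E
```

```text
position: [0.5104, 0.2284, 0.2233]
ft_force: [-0.2, 0.7, -0.2]
grip_width: 0.992
grip_force: 0.0
0 214 n [-83.9 -78.5 -66.5] al [-58.4 -23.6   3.7]
0.03 342 n [-76.3 -68.1 -58.4] al [-58.6 -22.7   4. ]
0.06 361 n [-63.9 -56.1 -43.7] al [-58.8 -24.    4.5]
0.09 387 n [-51.4 -44.  -32.5] al [-58.7 -21.8   4.2]
0.12 396 n [-39.6 -31.7 -20.8] al [-59.3 -22.2   4.4]
0.15 411 n [-27.1 -19.6  -8.2] al [-59.2 -23.5   4.1]
0.18 204 n [-15.7 -10.8  -0.5] al [-58.9 -25.1   4.9]
z [ 12.1 189.9]
-55 (6, 12) 12 [-111.6 -111.5 -110.6]
-55 (12, 15) 84 [-111.2 -106.1 -100.7]
-55 (15, 30) 23 [-111.  -105.1 -100.9]
-55 (30, 50) 79 [-72.  -69.6 -67.3]
-55 (70, 90) 180 [-59.4 -55.2 -51.2]
-55 (100, 120) 227 [-47.6 -43.3 -39.4]
-55 (150, 180) 503 [-26.7 -20.6 -14.4]
-30 (6, 12) 10 [-111.5 -111.3 -111.1]
-30 (12, 15) 93 [-111.1 -105.9 -101.4]
-30 (15, 30) 9 [-110.1 -107.1 -102. ]
-30 (30, 50) 75 [-72.  -69.9 -66.7]
-30 (70, 90) 179 [-59.9 -55.5 -51.6]
-30 (100, 120) 234 [-47.4 -43.1 -39.3]
-30 (150, 180) 513 [-26.8 -20.5 -14.6]
-5 (6, 12) 12 [-111.6 -111.4 -108.5]
-5 (12, 15) 85 [-111.2 -106.  -100.8]
-5 (15, 30) 23 [-110.1 -105.2 -101.1]
-5 (30, 50) 74 [-72.  -69.8 -67.2]
-5 (70, 90) 187 [-59.5 -55.2 -51.2]
-5 (100, 120) 226 [-47.5 -43.2 -39.1]
-5 (150, 180) 503 [-26.8 -20.5 -14.3]
```

View pics/w6.png

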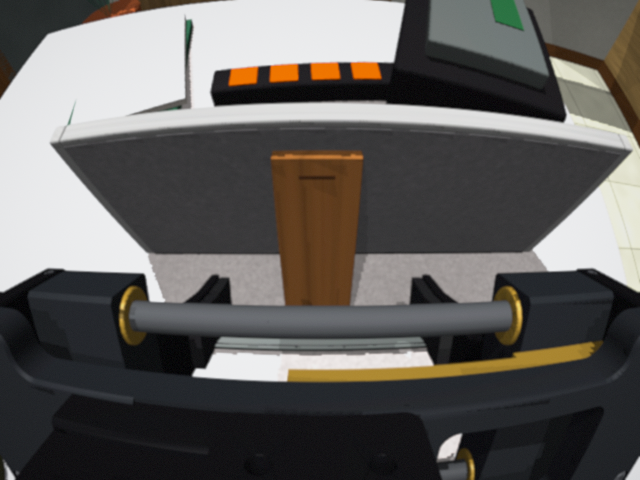

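```bash
python3 -c "
from h import *
print(ctrl.close_job())"
```

```text
the job is handed in; nothing more can be done
None
```

The lid is off the case and leaning square on the divider at about 22°, its foot on the bench and within about 0.5 mm of the duct by the final measurement; the case, scale, meter and beaker were left alone, and I handed the job in at about 15 s on the robot's clock.

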